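# Weigh the pot on the spring scale

### The job

Weigh the black pot: pick up the small white carrier it stands in by its orange grip and hang the carrier's wire bail on the hook of the spring scale. Ease it down slowly and let go only when the spring carries the whole weight, so that the pointer creeps to its reading and never jumps or hits its lower stop. Leave the carrier hanging still, level and free with the pot in it, without banging the scale or disturbing the other things on the bench.

Things in the scene. Friction and masses are not known exactly. Their poses are not given: they have to be found in the camera images.
- carrier: loose, 0.14 kg: white square tray 58 x 58 x 26 mm with a steel wire bail (8 mm wire) and orange upright grip on top, 169 mm high. Origin: centre of underside, z up. Bail over the tray's middle in its y-z plane: legs at y = -33 and +33 mm up to z = 103, then sloping up to a peak at z = 115 mm. Seen along x the window from the pot's top (z = 53) to the wire is open, 58 mm wide
- bail_peak (a point): centre of the bail wire at its peak, the point that must rest in the hook: 115 mm above the carrier's underside; axes as the carrier
- grip_block (a point): point in the orange grip block to grasp: 149 mm above the carrier's underside. The block is 16 mm thick along the carrier's y, 24 mm along its x, 50 mm high (z = 119 to 169 mm)
- pot: black screw pot, 48 mm diameter, 50 mm high, loose in the tray with 2 mm to spare all round (tray floor 3 mm); it has a heavy filling of unknown mass, about 0.1 to 0.65 kg. Origin: centre of its underside
- scale: spring scale fixed to the bench: base 120 x 150 x 14 mm, column 328 mm high, white tick plate. Origin: centre of base underside; front is -x. A blue slide on a spring carries a red pointer and the hook arm: 8 mm round bar along -x, 255 mm up when empty, with a shallow dip 135 mm before the column axis and an upturned tip at 172 mm, its top 20 mm above hook_seat; arm's underside 13 mm below it
- hook_seat (a point): where the centre of the bail's peak wire rests when hung in the dip of the hook: 135 mm in front (-x) of the scale's axis, about 253 mm above the bench when empty; moves down with the slide. Axes as the scale
- scale_slide (a joint): reading: how far slide, pointer and hook have gone down, in m; 0 empty, lower stop at 0.135. Spring 70 N/m from zero (14 mm per newton; carrier and pot settle at about 0.03 to 0.11), lightly damped: let go off balance it jumps and bounces. The pointer must never move faster than 0.06 m/s, nor go beyond 0.130
- bottle_blue: clear bottle with blue cap, 86 mm diameter, 181 mm high, bystander; origin: centre of the underside
- bottle_violet: clear bottle with violet cap, 66 mm diameter, 142 mm high, bystander; origin: centre of the underside
- timer: white timer, 56 x 62 x 16 mm, bystander; origin: centre of the underside. Right behind it stands a fixed black computer tower, about 340 mm high, its near left corner at about x = 0.48, y = -0.27: keep the arm clear of it
- calculator: black calculator, 70 x 118 x 14 mm, bystander; origin: centre of the underside
- usb_stick: blue USB stick, 18 x 54 x 8 mm, bystander; origin: centre of the underside
- binder_clip: black binder clip, 32 x 23 x 35 mm, bystander; origin: centre of the underside
Things that resemble listed ones, but are neither listed nor needed, are in the scene too. Leave any green look-alike of the carrier alone.

How it is judged (in metres and radians):
On the way, in this order (a step that is already met when the one before it is completed fails the run):
1. the carrier is lifted clear of the bench by at least 60 mm, with nothing on the scale (height (world z) of carrier above 0.06 m and value of joint scale_slide below 0.004 m), for 0.1 s.
2. the bail's peak sits in the dip of the hook and draws it down (distance between bail_peak and hook_seat below 0.012 m and value of joint scale_slide above 0.008 m), for 0.2 s.
At the end, for the whole second after the job is handed in: The carrier hangs with its bail's peak within 12 mm of hook_seat, over 10 mm clear of the bench, upright within 0.2 rad and at rest (under 0.03 m/s), the pot in its tray (origins within 15 mm); the scale reads over 0.02 m and its pointer moves under 0.01 m/s (distance between bail_peak and hook_seat below 0.012 m and value of joint scale_slide above 0.02 m and velocity of joint scale_slide between -0.01 and 0.01 m/s and linear speed of carrier below 0.03 m/s and angle between carrier's own z axis and vertical below 0.2 rad and height (world z) of carrier above 0.01 m and distance between pot and carrier below 0.015 m); the robot touches nothing.
It fails at once if the pointer jumps: it moves up or down faster than 0.06 m/s (velocity of joint scale_slide above 0.06 m/s or velocity of joint scale_slide below -0.06 m/s).
It fails at once if the scale is pulled to its lower stop (beyond 0.130 m) (value of joint scale_slide above 0.13 m).
It fails at once if the scale is banged: the carrier presses on it with more than 20 N, or the robot with more than 15 N (contact force between carrier and scale above 20 N or contact force between any of the fingers, the arm and scale above 15 N).
It fails at once if the carrier is tipped by more than 0.6 rad (angle between carrier's own z axis and vertical above 0.6 rad).
It fails at once if a bottle, the timer, the calculator, the USB stick or the binder clip is moved by more than 30 mm (distance of any of bottle_blue, bottle_violet, timer, calculator, usb_stick, binder_clip from where it was at the start of the episode above 0.03 m).
It also fails if it takes over 69 s, if anything falls off the work surface, if the arm or the gripper's body presses on something with over 40 N, if the wrist force passes 120 N, or if a joint passes its speed limit or range.

### The arm

A 6-joint arm with a two-finger parallel gripper is mounted at the origin on a cart in front of the work surface, level with it; the furniture and walls round the work are solid. World frame = base frame: x ahead of the robot, y to its left, z up, the work surface at z = 0. Lengths are in m, angles in degrees, forces in N, time in s.
With the tool pointing down it reaches from about 0.325 to 0.9 m from the base axis. Payload 6.1 kg.
Tool frame: the origin (TCP) lies midway between the tips of the shut fingers; the grasp point (between the pads) lies 19 mm behind it; z points along the fingers, y is the line along which they close (so a half turn about z gives the same grasp; the last joint's range is limited). The gripper opens to 85 mm and grips with 20 to 120 N. Pads are 22 mm wide; open, the fingers measure 114 mm over their backs; the gripper's body (76 mm by 85 mm) begins 54 mm behind the grasp point. The pads swing forward as they close: fully open they stand 13 mm farther back than shut.
Start: joints at [-77.412, 12.628, 87.462, -0, 79.91, -7.225], TCP at [0.212, -0.588, 0.2] pointing down, gripper open.
Joint ranges: [-170.65, 170.65], [-52.31, 119.04], [5.05, 147.46], [-71.25, 251.25], [11.57, 151.72], [-153.62, 153.62]. Speed limits (degrees/s): [147.25, 147.25, 172.46, 180, 180, 180].

### API

Orientations are given as a 3x3 rotation matrix whose columns are the frame's x, y, z axes.
In Python, from cell import r gives the robot as it stands.
- The arm moves only by the shell command python3 -m crank 'ROWS'. ROWS is a JSON object of lists of equal length, an entry for each row: "twist": the turn, a rotation vector about the tool's x, y, z in degrees, a list of three; "slide": the shift along the tool's x, y, z in cm, a list of three; "gripper": the opening, from 0 (shut) to 1 (fully open). In form: {"twist": [[ax, ay, az], ...], "slide": [[x, y, z], ...], "gripper": [gripper, ...]}. A call has 1 to 20 rows; each row shifts and turns the commanded pose from where the row before left it, along the tool's axes as they then stand; what a row does not reach is not made up. A row lasts 1/12 s, in which the tool goes at most 41.7 mm and 7.16 degrees, less where a joint would pass 70% of its speed; a pose out of reach is approached as far as the arm can. A call is refused whole if a number of a shift passes 4.17 or a number of a turn 7.16, either way. A call with a gripper value outside its range is refused whole. The fingers move at their own pace and stop on an object; the grip force is fixed at half the most. Time passes only in rows, so rows that do not move let the fingers close. It gives the time, the measured TCP pose, the force, the opening and the grip force at its end, in the units of the state.
- r.get_obs(): the state, without advancing time (a new reading comes with each control period).
- r.capture(name): name is "scene" or "top" or "wrist"; returns a dict with "pixels" (480x640x3 uint8, blue, green, red), "K" (3x3 intrinsics, pixels), "R" (3x3) and "t" (3): a world point X has camera coordinates R X + t; the wrist camera has in their place "mount" (4x4, takes a point from camera to tool coordinates, whose origin is the TCP and whose axes are the flange's). Camera axes: x right, y down, z forward; pixel columns grow to the right and rows downward; lengths in m; the calibration is good to about 2 mm. A picture is of the moment at which its call begins: read the wrist's pose just before it. There is no depth.
- r.close_job(): hands the job in; it is judged then, once.
The state is a dict: "clock": time; "joints": joint angles; "dq": joint speeds; "joint_efforts": joint torques, N m; "position": TCP position; "orientation": TCP orientation; "wrist_force": force on the tool from outside, world axes, zero at the start; "torque": the same for the moment, N m; "opening": finger opening in m; "grip_force": force on a finger pad.
Only numpy, scipy, OpenCV 4.12 (cv2) and the standard library are available. Lean on these libraries where they do the work, as an engineer would, in place of code of your own. Each camera call takes 0.05 s, during which the arm holds its last target. There are 200 camera calls.

## Working session

There is one attempt and no reset: what is moved stays moved. The work goes in short steps, Python scripts to look and compute and a shell command to move; the robot and the scene stay as the last step left them, time stands still between calls to the robot, and variables do not carry over. Pictures are saved under pics/ and viewed, at most 10 in all, crops included, and the job is handed in when it is done.

```bash
mkdir -p pics; ls; python3 - <<'E'
from cell import r
import cv2,numpy as np,pickle
o=r.get_obs();print(o)
for n in("scene","top"):
    c=r.capture(n);cv2.imwrite(f"pics/{n}0.png",c["pixels"]);pickle.dump(c,open(n+".pkl","wb"));print(n,c["K"],c["R"],c["t"])
E
```

```text
pics
{'clock': 0.0, 'joints': array([-7.74122107e+01,  1.26758346e+01,  8.75270483e+01,  2.02339635e-03,
        7.99101140e+01, -7.22513750e+00]), 'dq': array([-0.07509473, -0.04263347,  0.10904338, -0.03171918, -0.00316517,
        0.08211054]), 'joint_efforts': array([ 1.53221747e-03, -4.96891379e+01, -3.89390624e+01,  4.87006446e-05,
        1.10749449e-02,  4.59066342e-06]), 'position': array([ 0.21170268, -0.58733652,  0.19888104]), 'orientation': array([[ 9.40806485e-01,  3.38943949e-01, -3.95871372e-04],
       [ 3.38944063e-01, -9.40804543e-01,  1.93233840e-03],
       [ 2.82516822e-04, -1.95213475e-03, -9.99998055e-01]]), 'wrist_force': array([ 0.73035778,  0.57733289, -0.71727105]), 'torque': array([0.00662086, 0.00366564, 0.01149093]), 'grip_force': 0.0, 'opening': 0.08515825185700521}
scene [[435.40443934   0.         324.06862702]
 [  0.         435.40443934 240.78341614]
 [  0.           0.           1.        ]] [[-0.57169718 -0.82039516  0.0106828 ]
 [-0.46440294  0.31283317 -0.82853203]
 [ 0.67638173 -0.47863055 -0.55983976]] [0.37152244 0.38393633 0.72635562]
top [[545.87618221   0.         319.39154152]
 [  0.         545.87618221 227.53367039]
 [  0.           0.           1.        ]] [[-0.0153088  -0.99959615  0.02394115]
 [-0.99527868  0.0129388  -0.0961922 ]
 [ 0.09584358 -0.0253007  -0.99507481]] [0.06878108 0.57231633 1.4595134 ]
```

View pics/scene0.png

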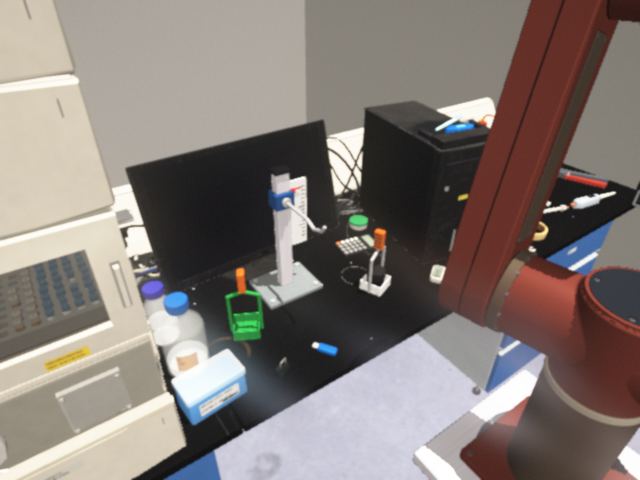

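View pics/top0.png

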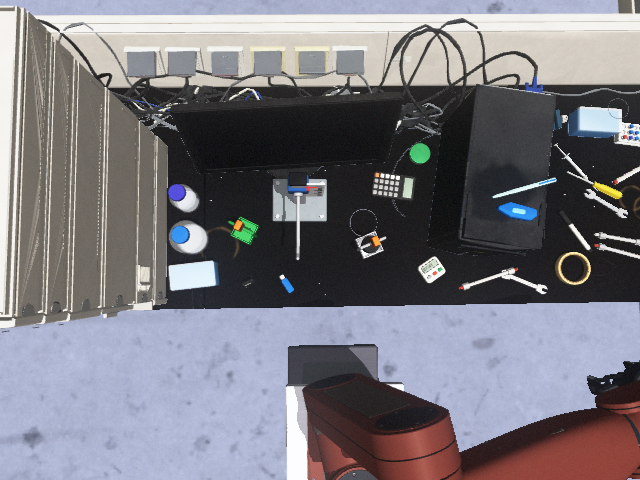

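The scene view shows the orange grip at (380,240) and its tray at (375,285), with the hook tip at (322,230). The top view has the grip at (377,241), the tray at (369,244) and the hook arm running from (298,185) to (298,258). The green look-alike is at (243,230). Next I triangulate the grip, the tray yaw and the hook.

```bash
cat > h.py <<'E'
import numpy as np,cv2,pickle
def ray(c,u,v):
    d=c["R"].T@np.linalg.solve(c["K"],[u,v,1.]);return -c["R"].T@c["t"],d/np.linalg.norm(d)
def onz(c,u,v,z):
    o,d=ray(c,u,v);return o+d*(z-o[2])/d[2]
def tri(rs):
    A=sum(np.eye(3)-np.outer(d,d) for o,d in rs);b=sum((np.eye(3)-np.outer(d,d))@o for o,d in rs)
    p=np.linalg.solve(A,b);return p,[np.linalg.norm(np.cross(p-o,d)) for o,d in rs]
def wcam(c,o):
    T=np.eye(4);T[:3,:3]=o["orientation"];T[:3,3]=o["position"];T=T@c["mount"]
    return dict(c,R=T[:3,:3].T,t=-T[:3,:3].T@T[:3,3])
def blobs(m,mn=15):
    n,l,s,ce=cv2.connectedComponentsWithStats(m.astype(np.uint8));return [(s[i].tolist(),ce[i].round(1).tolist()) for i in range(1,n) if s[i,4]>mn]
def orange(p):
    h=cv2.cvtColor(p,cv2.COLOR_BGR2HSV);return cv2.inRange(h,(5,180,120),(18,255,255))>0
E
python3 - <<'E'
from h import *
s=pickle.load(open("scene.pkl","rb"));t=pickle.load(open("top.pkl","rb"))
for n,c in(("s",s),("t",t)):print(n,blobs(orange(c["pixels"])))
a=cv2.resize(t["pixels"][165:285,220:440],None,fx=3.6,fy=3.6,interpolation=cv2.INTER_CUBIC)
b=cv2.resize(s["pixels"][160:310,230:410],None,fx=4,fy=4,interpolation=cv2.INTER_CUBIC)
cv2.imwrite("pics/a.png",a);cv2.imwrite("pics/b.png",b)
E
```

```text
s [([374, 228, 12, 22, 191], [379.5, 237.7]), ([236, 268, 10, 26, 204], [240.6, 279.7])]
t [([233, 220, 10, 12, 60], [237.6, 224.8]), ([372, 236, 8, 10, 50], [375.6, 240.3])]
```

View pics/a.png

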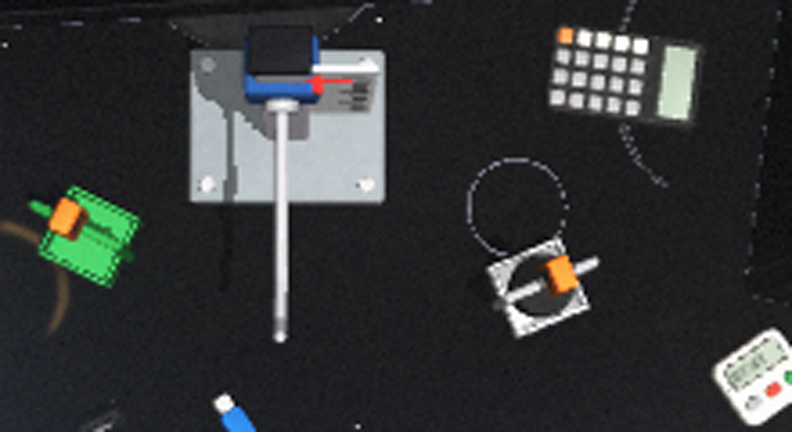

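View pics/b.png

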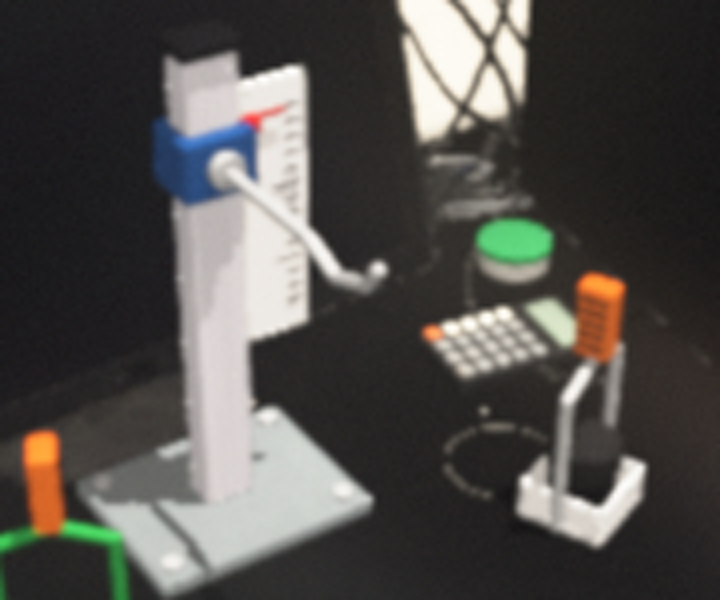

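The top crop shows the bail running from (500,300) to (597,262), the hook arm from (282,105) to (280,338), and the base corners at (190,52), (384,50), (385,202) and (190,203). The scene crop has the hook tip at (378,268) and the dip near (345,278). Both carriers are clear of the hook.

```bash
python3 - <<'E'
from h import *
s=pickle.load(open("scene.pkl","rb"));t=pickle.load(open("top.pkl","rb"))
T=lambda u,v:(220+(u+.5)/3.6-.5,165+(v+.5)/3.6-.5)
S=lambda u,v:(230+(u+.5)/4-.5,160+(v+.5)/4-.5)
print("grip",tri([ray(s,*S(598,318)),ray(t,375.3,240.9)]))
print("tip",tri([ray(s,*S(378,268)),ray(t,*T(280,338))]))
print("armroot",tri([ray(s,*S(226,170)),ray(t,*T(282,105))]))
B=np.array([onz(t,*T(*p),.014) for p in((190,52),(384,50),(385,202),(190,203))]);print("base",B,B.mean(0),np.linalg.norm(B-np.roll(B,1,0),axis=1))
p=t["pixels"];m=np.zeros(p.shape[:2],np.uint8);m[228:262,350:388]=(p[228:262,350:388].min(2)>110)
pts=cv2.findNonZero(m);rc=cv2.minAreaRect(pts);bx=cv2.boxPoints(rc);W=np.array([onz(t,*q,.026) for q in bx])
print("tray",W,W.mean(0),[np.degrees(np.arctan2(*(W[(i+1)%4]-W[i])[1::-1])) for i in range(4)],np.linalg.norm(W-np.roll(W,1,0),axis=1))
a,b=onz(t,*T(500,300),.103),onz(t,*T(597,262),.103);print("bail",a,b,np.degrees(np.arctan2(*(b-a)[1::-1])))
E
```

```text
grip (array([ 0.52749912, -0.07482815,  0.1441681 ]), [np.float64(0.001584568045911491), np.float64(0.0015845680459113422)])
tip (array([0.48103246, 0.11896555, 0.27164574]), [np.float64(0.0017142583683032145), np.float64(0.001714258368303325)])
armroot (array([0.63100145, 0.11607107, 0.2556835 ]), [np.float64(0.0014625303502468128), np.float64(0.0014625303502468824)])
base [[0.71068833 0.18816262 0.014     ]
 [0.7106331  0.03909336 0.014     ]
 [0.59294825 0.04027468 0.014     ]
 [0.59407011 0.18898461 0.014     ]] [0.65208495 0.11412882 0.014     ] [0.11662112 0.14906927 0.11769078 0.14871416]
tray [[ 0.56468861 -0.02642233  0.026     ]
 [ 0.59419928 -0.10001124  0.026     ]
 [ 0.51619112 -0.13025291  0.026     ]
 [ 0.48705663 -0.05689917  0.026     ]] [ 0.54053391 -0.07839641  0.026     ] [np.float64(-68.14819734827648), np.float64(-158.810022294132), np.float64(111.66188745827667), np.float64(21.434030484746454)] [0.08340002 0.07928561 0.083665   0.07892775]
bail [ 0.51165853 -0.03747552  0.103     ] [ 0.53800119 -0.10787839  0.103     ] -69.48564464804988
```

```bash
python3 -m crank '{"twist":[[0,0,0],[0,0,0],[0,0,0],[0,0,0],[0,0,0],[0,0,0],[0,0,0],[0,0,0],[0,0,0],[0,0,0],[0,0,0],[0,0,0],[0,0,0],[0,0,0],[0,0,0],[0,0,0],[0,0,0],[0,0,0],[0,0,0]],"slide":[[2.28,-2.79,-0.5],[2.28,-2.79,-0.5],[2.28,-2.79,-0.5],[2.28,-2.79,-0.5],[2.28,-2.79,-0.5],[2.28,-2.79,-0.5],[2.28,-2.79,-0.5],[2.28,-2.79,-0.5],[2.28,-2.79,-0.5],[2.28,-2.79,-0.5],[3.56,-1.55,0],[3.56,-1.55,0],[3.56,-1.55,0],[3.56,-1.55,0],[3.56,-1.55,0],[3.56,-1.55,0],[0,0,0],[0,0,0],[0,0,0]],"gripper":[1,1,1,1,1,1,1,1,1,1,1,1,1,1,1,1,1,1,1]}'
python3 - <<'E'
from cell import r
from h import *
o=r.get_obs();c=wcam(r.capture("wrist"),o);pickle.dump((c,o),open("w1.pkl","wb"));cv2.imwrite("pics/w1.png",c["pixels"])
print(o["position"],blobs(orange(c["pixels"])))
q=c["R"]@np.array([.5275,-.075,.144])+c["t"];q=c["K"]@q;print(q/q[2])
E
```

```text
clock: 1.68
position: [0.5007, -0.0882, 0.2494]
orientation: [[0.94, 0.34, -0.002], [0.34, -0.94, -0.0], [-0.002, -0.001, -1.0]]
wrist_force: [-0.8, 0.2, 0.1]
opening: 0.0854
grip_force: 0.0
[ 0.50068216 -0.08821837  0.24935183] [([293, 161, 27, 48, 927], [305.2, 181.3])]
[308.01955442 182.1724271    1.        ]
```

View pics/w1.png

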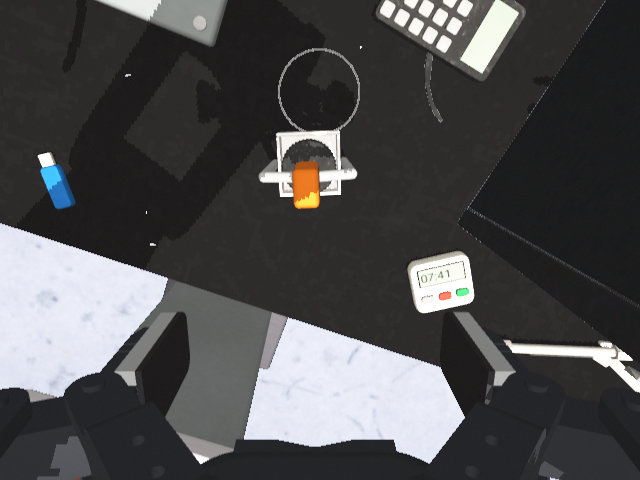

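The wrist view shows the block spanning (293–320, 161–209) with the bail almost horizontal from (263,178) to (353,173), so the tool yaw is nearly right.

```bash
python3 - <<'E'
from h import *
c,o=pickle.load(open("w1.pkl","rb"));t=pickle.load(open("top.pkl","rb"));s=pickle.load(open("scene.pkl","rb"))
p,e=tri([ray(c,306.5,185),ray(s,379.3,239.3),ray(t,375.3,240.9)]);print(p,e, onz(c,306.5,185,.146))
a,b=onz(c,263,178,.099),onz(c,353,173,.099);print("bail",a,b,(a+b)/2,np.degrees(np.arctan2(*(b-a)[1::-1])))
R=o["orientation"];print("tool y yaw",np.degrees(np.arctan2(R[1,1],R[0,1])))
g=np.array([p[0],p[1],.149-.019]);print(R.T@(g-o["position"])*100)
E
```

```text
[ 0.52647691 -0.07461801  0.14463011] [np.float64(0.0009598119492869762), np.float64(0.0017267523531059748), np.float64(0.0013262472479346093)] [ 0.52571139 -0.07461688  0.146     ]
bail [ 0.51253057 -0.04343311  0.099     ] [ 0.53920742 -0.10623274  0.099     ] [ 0.52586899 -0.07483292  0.099     ] -66.98455452525411
tool y yaw -70.13143377310016
[ 2.90664456 -0.39603415 11.93090742]
```

```bash
python3 -m crank '{"twist":[[0,0,-1],[0,0,-1],[0,0,0],[0,0,0],[0,0,0],[0,0,0],[0,0,0],[0,0,0],[0,0,0],[0,0,0],[0,0,0],[0,0,0],[0,0,0],[0,0,0],[0,0,0],[0,0,0],[0,0,0],[0,0,0],[0,0,0],[0,0,0]],"slide":[[1.45,-0.2,0],[1.45,-0.2,0],[0,0,1.7],[0,0,1.7],[0,0,1.7],[0,0,1.7],[0,0,1.7],[0,0,1.7],[0,0,1],[0,0,0.7],[0,0,0],[0,0,0],[0,0,0],[0,0,0],[0,0,0],[0,0,0],[0,0,0],[0,0,0],[0,0,0],[0,0,0]],"gripper":[1,1,1,1,1,1,1,1,1,1,1,0,0,0,0,0,0,0,0,0]}'
python3 - <<'E'
from cell import r
o=r.get_obs();print(o["opening"],o["grip_force"],o["position"],o["wrist_force"])
E
```

```text
clock: 3.4
position: [0.5275, -0.0745, 0.1317]
orientation: [[0.928, 0.372, 0.001], [0.372, -0.928, -0.0], [0.001, 0.0, -1.0]]
wrist_force: [-1.0, 1.6, 6.0]
opening: 0.0137
grip_force: 59.3
0.013655222086836918 59.25177812576294 [ 0.52747947 -0.07446645  0.13171828] [-0.97551026  1.59180539  5.95255225]
```

```bash
python3 -m crank '{"twist":[[0,0,0],[0,0,0],[0,0,0],[0,0,0],[0,0,0],[0,0,0],[0,0,0],[0,0,0],[0,0,0],[0,0,0],[0,0,0],[0,0,0],[0,0,0],[0,0,0],[0,0,0],[0,0,0]],"slide":[[0,0,-0.2],[0,0,-0.6],[0,0,-1.2],[0,0,-1.6],[0,0,-2],[0,0,-2],[0,0,-2],[0,0,-2],[0,0,-2],[0,0,-1.6],[0,0,-1.2],[0,0,-0.7],[0,0,-0.3],[0,0,0],[0,0,0],[0,0,0]],"gripper":[0,0,0,0,0,0,0,0,0,0,0,0,0,0,0,0]}'
cat > f.py <<'E'
from cell import r
import numpy as np
F=[]
for i in range(8):r.capture("wrist");o=r.get_obs();F.append(o["wrist_force"])
print(np.mean(F,0),np.std(F,0),o["position"],o["clock"],o["opening"]);R=o["orientation"];print("x yaw",np.degrees(np.arctan2(R[1,0],R[0,0])),R[:,2],o["joints"])
E
python3 f.py
```

```text
clock: 4.73
position: [0.5264, -0.0743, 0.3036]
orientation: [[0.928, 0.372, -0.002], [0.372, -0.928, 0.001], [-0.002, -0.001, -1.0]]
wrist_force: [-0.2, 0.1, -2.1]
opening: 0.0134
grip_force: 58.7
[ 0.08285268 -0.21567601 -2.94161997] [0.35198239 0.39959656 0.41406492] [ 0.52699444 -0.0745254   0.30485999] 5.1333 0.013914494894188964
x yaw 21.813563372100237 [-2.05282910e-04  6.68440550e-05 -9.99999977e-01] [-1.65417914e+01 -2.95920413e+00  9.29268981e+01  3.22603225e-04
  9.00446715e+01  5.16446461e+01]
```

```bash
python3 -m crank '{"twist":[[0,0,3.8],[0,0,3.8],[0,0,3.8],[0,0,3.8],[0,0,3.8],[0,0,3.8],[0,0,0],[0,0,0],[0,0,0],[0,0,0],[0,0,0],[0,0,0],[0,0,0],[0,0,0],[0,0,0],[0,0,0],[0,0,0],[0,0,0],[0,0,0],[0,0,0]],"slide":[[0,0,0],[0,0,0],[0,0,0],[0,0,0],[0,0,0],[-1,0,0],[-2,0,0],[-2.4,0,0],[-2.4,0,0],[-2,-1,0],[-1,-2,0],[0,-2.4,0],[0,-2.6,0],[0,-2.6,0],[0,-2.6,0],[0,-2.6,0],[0,-2,0],[0,-1.1,0],[0,-0.5,0],[0,0,0]],"gripper":[0,0,0,0,0,0,0,0,0,0,0,0,0,0,0,0,0,0,0,0]}'
python3 - <<'E'
from h import *
from cell import r
exec(open("f.py").read().replace("range(8)","range(30)"))
from h import *
o=r.get_obs();c=wcam(r.capture("wrist"),o);s=r.capture("scene");t=r.capture("top")
pickle.dump((c,o,s,t),open("w2.pkl","wb"))
a=cv2.resize(s["pixels"][140:340,230:430],None,fx=3,fy=3);b=t["pixels"][170:330,240:360]
b=cv2.resize(b,None,fx=1.66,fy=1.66);b=cv2.copyMakeBorder(b,0,600-b.shape[0],0,0,0);cv2.imwrite("pics/s2.png",np.hstack([a,b]))
cv2.imwrite("pics/w2.png",c["pixels"])
E
```

```text
clock: 6.8
position: [0.4223, 0.1214, 0.3051]
orientation: [[1.0, -0.015, 0.0], [-0.015, -1.0, 0.0], [0.0, -0.0, -1.0]]
wrist_force: [0.5, -1.0, -3.6]
opening: 0.0138
grip_force: 58.7
[ 0.07203316  0.03513999 -2.42484488] [0.61229771 0.46040965 0.53875219] [0.42238204 0.12066134 0.30500025] 8.3 0.013855827397960452
x yaw -0.9854137264089263 [-5.39745560e-06  3.34568370e-05 -9.99999999e-01] [ 5.63392073e+00 -1.64944457e+01  1.04735228e+02  1.93894959e-03
  9.17593377e+01  9.66193940e+01]
```

View pics/s2.png

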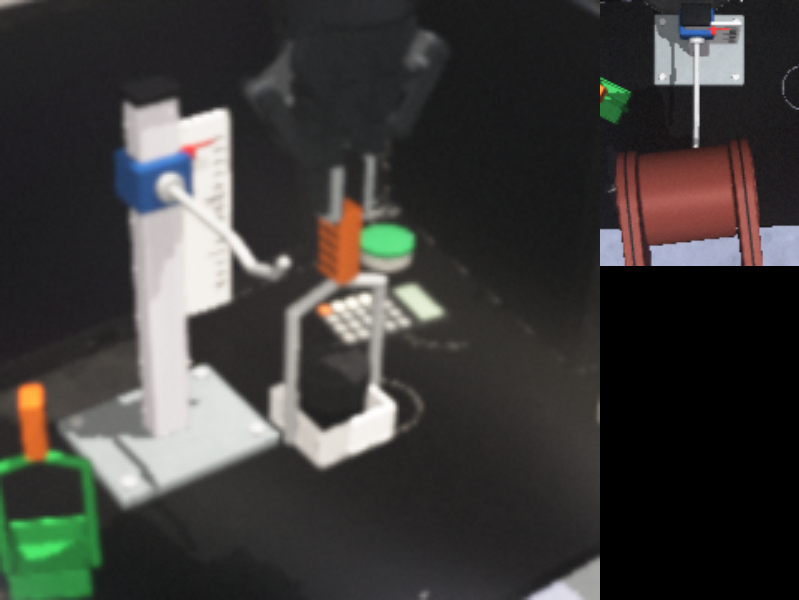

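View pics/w2.png

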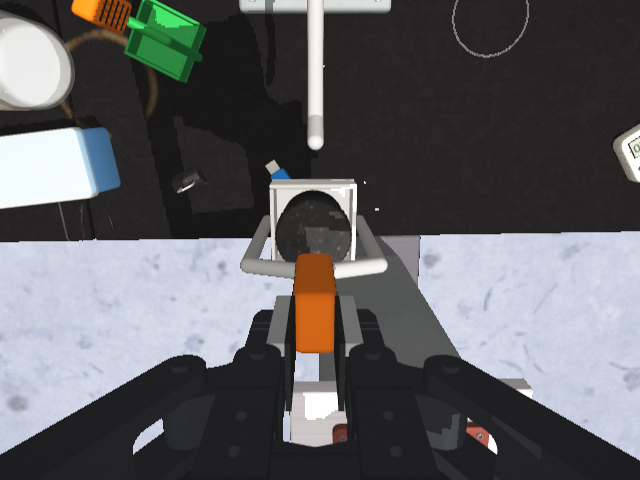

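The scene crop shows the carrier level in the grip, with the bail peak at (343,281) and the hook tip at (284,262). In the wrist view the hook tip at (316,140), the bail middle at (315,265) and the block at (315,300) line up in one column, and the arm is parallel to the tool x axis. Now I check the distances.

```bash
python3 - <<'E'
from h import *
c,o,s,t=pickle.load(open("w2.pkl","rb"))
S=lambda u,v:(230+(u+.5)/3-.5,140+(v+.5)/3-.5)
print("tip",onz(c,316,140,.2716),tri([ray(c,316,140),ray(s,*S(284,262))]))
print("peak",onz(c,315,266,.288),tri([ray(c,315,266),ray(s,*S(342,280))]),o["position"])
print("dip",tri([ray(s,*S(262,271)),ray(c,316,108)]))
E
```

```text
tip [0.48286367 0.11783167 0.2716    ] (array([0.48311586, 0.11833198, 0.26960296]), [np.float64(0.0006136811512689074), np.float64(0.0006136811512689669)])
peak [0.42556292 0.1193211  0.288     ] (array([0.42458385, 0.1183871 , 0.28705608]), [np.float64(0.0011201124340605123), np.float64(0.001120112434060488)]) [0.42238204 0.12066134 0.30500025]
dip (array([0.49977307, 0.12053578, 0.25455013]), [np.float64(0.0036655931095492776), np.float64(0.0036655931095492507)])
```

```bash
python3 -m crank '{"twist":[[0,0,0],[0,0,0],[0,0,0],[0,0,0],[0,0,0],[0,0,0],[0,0,0],[0,0,0],[0,0,0],[0,0,0],[0,0,0],[0,0,0],[0,0,0],[0,0,0],[0,0,0],[0,0,0],[0,0,0]],"slide":[[0.2,0,0],[0.5,0,0],[0.7,0,0],[0.8,0,0],[0.8,0,0],[0.8,0,0],[0.8,0,0],[0.8,0,0],[0.8,0,0],[0.8,0,0],[0.8,0,0],[0.7,0,0],[0.5,0,0],[0.3,0,0],[0.2,0,0],[0,0,0],[0,0,0]],"gripper":[0,0,0,0,0,0,0,0,0,0,0,0,0,0,0,0,0]}'
python3 - <<'E'
exec(open("f.py").read().replace("range(8)","range(40)"))
from h import *
o=r.get_obs();c=wcam(r.capture("wrist"),o);s=r.capture("scene")
pickle.dump((c,o,s),open("w3.pkl","wb"))
a=cv2.resize(s["pixels"][160:310,250:370],None,fx=4,fy=4,interpolation=cv2.INTER_CUBIC);b=c["pixels"][0:380,160:470]
b=cv2.copyMakeBorder(b,0,220,0,0,0);cv2.imwrite("pics/s3.png",np.hstack([a,b]))
E
```

```text
clock: 9.87
position: [0.5172, 0.119, 0.305]
orientation: [[1.0, -0.017, -0.0], [-0.017, -1.0, 0.0], [-0.0, -0.0, -1.0]]
wrist_force: [-0.8, 0.3, -3.1]
opening: 0.0137
grip_force: 58.7
[ 0.01408258  0.08121899 -2.42571307] [0.44629674 0.44449932 0.49830651] [0.51737059 0.11899945 0.30500213] 11.8667 0.013891910634978652
x yaw -0.986703402175393 [-6.45420070e-06 -2.68890006e-05 -1.00000000e+00] [ 4.43996130e+00 -3.16388056e+00  9.31084908e+01 -1.50737582e-03
  9.00558777e+01  9.54266632e+01]
```

View pics/s3.png

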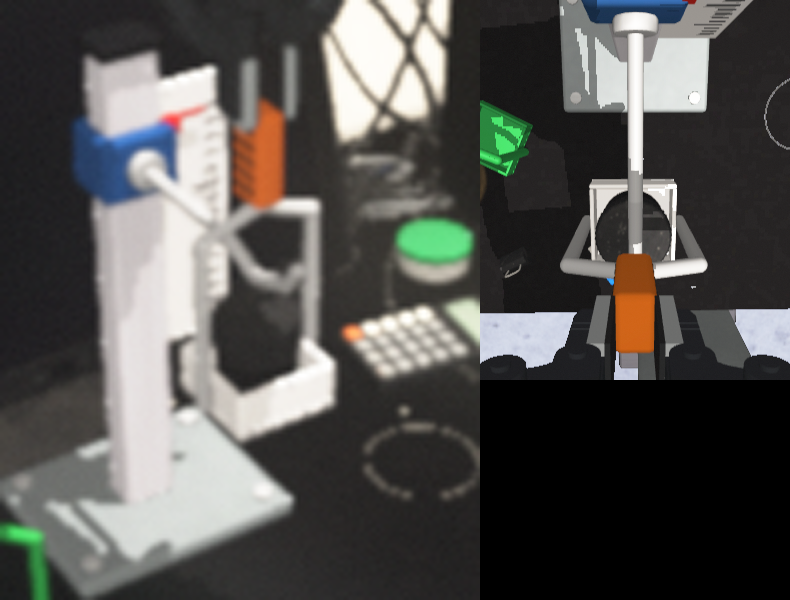

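Scene crop: the hook passes through the window, with the dip at (265,280) below the wire at (240,215). Wrist crop: the arm is centred in the bail at column 636. The weight is about 2.43 N, so balance should be near a reading of 35 mm. Lowering slowly.

```bash
python3 -m crank '{"twist":[[0,0,0],[0,0,0],[0,0,0],[0,0,0],[0,0,0],[0,0,0],[0,0,0],[0,0,0],[0,0,0],[0,0,0],[0,0,0],[0,0,0],[0,0,0],[0,0,0],[0,0,0],[0,0,0],[0,0,0],[0,0,0],[0,0,0],[0,0,0]],"slide":[[0,0,0.2],[0,0,0.4],[0,0,0.4],[0,0,0.4],[0,0,0.4],[0,0,0.3],[0,0,0.2],[0,0,0.12],[0,0,0.12],[0,0,0.12],[0,0,0.12],[0,0,0.12],[0,0,0.12],[0,0,0.12],[0,0,0.12],[0,0,0.12],[0,0,0.12],[0,0,0.12],[0,0,0.12],[0,0,0.12]],"gripper":[0,0,0,0,0,0,0,0,0,0,0,0,0,0,0,0,0,0,0,0]}'
python3 -m crank '{"twist":[[0,0,0],[0,0,0],[0,0,0],[0,0,0],[0,0,0],[0,0,0],[0,0,0],[0,0,0],[0,0,0],[0,0,0],[0,0,0],[0,0,0],[0,0,0],[0,0,0],[0,0,0],[0,0,0],[0,0,0]],"slide":[[0,0,0.12],[0,0,0.12],[0,0,0.12],[0,0,0.12],[0,0,0.12],[0,0,0.12],[0,0,0.12],[0,0,0.12],[0,0,0.12],[0,0,0.12],[0,0,0.12],[0,0,0.12],[0,0,0.1],[0,0,0.07],[0,0,0.04],[0,0,0],[0,0,0]],"gripper":[0,0,0,0,0,0,0,0,0,0,0,0,0,0,0,0,0]}'
sed -i 's/range(8)/range(40)/' f.py
python3 - <<'E'
exec(open("f.py").read())
from h import *
def rd(p):
    p=p[150:320,250:320];h=cv2.cvtColor(p,cv2.COLOR_BGR2HSV);return [b for b in blobs((cv2.inRange(h,(105,150,60),(125,255,255))>0),40)]
a=pickle.load(open("w3.pkl","rb"))[2];s=r.capture("scene");pickle.dump(s,open("s4.pkl","wb"))
print(rd(a["pixels"]),rd(s["pixels"]))
E
```

```text
clock: 13.63
position: [0.5174, 0.119, 0.2663]
orientation: [[1.0, -0.017, 0.0], [-0.017, -1.0, 0.0], [0.0, -0.0, -1.0]]
wrist_force: [0.1, -0.0, -1.8]
opening: 0.0139
grip_force: 58.8
clock: 15.05
position: [0.5174, 0.119, 0.2499]
orientation: [[1.0, -0.017, 0.0], [-0.017, -1.0, 0.0], [0.0, -0.0, -1.0]]
wrist_force: [-0.6, -0.3, -0.2]
opening: 0.0138
grip_force: 58.9
[ 0.08403148  0.17573248 -0.88875375] [0.46902667 0.48128399 0.45388408] [0.5173774  0.1189979  0.24989006] 17.05 0.013901788872835615
x yaw -0.989378635780818 [-9.80929949e-06  8.42897872e-06 -1.00000000e+00] [ 4.43832189e+00 -2.03118099e+00  9.78174884e+01  5.27678083e-04
  8.42142155e+01  9.54276473e+01]
[([19, 41, 24, 19, 200], [27.5, 49.1])] [([19, 49, 24, 19, 209], [27.9, 57.4])]
```

```bash
python3 -m crank '{"twist":[[0,0,0],[0,0,0],[0,0,0],[0,0,0],[0,0,0],[0,0,0],[0,0,0],[0,0,0],[0,0,0],[0,0,0],[0,0,0],[0,0,0],[0,0,0],[0,0,0],[0,0,0],[0,0,0]],"slide":[[0,0,0.05],[0,0,0.1],[0,0,0.12],[0,0,0.12],[0,0,0.12],[0,0,0.12],[0,0,0.12],[0,0,0.12],[0,0,0.1],[0,0,0.1],[0,0,0.08],[0,0,0.06],[0,0,0.03],[0,0,0.01],[0,0,0],[0,0,0]],"gripper":[0,0,0,0,0,0,0,0,0,0,0,0,0,0,0,0]}'
sed -i 's/range(40)/range(60)/' f.py; python3 f.py
```

```text
clock: 18.43
position: [0.5174, 0.119, 0.2375]
orientation: [[1.0, -0.017, 0.0], [-0.017, -1.0, 0.0], [0.0, -0.0, -1.0]]
wrist_force: [-0.7, 0.0, -0.3]
opening: 0.0133
grip_force: 59.0
[ 0.06804964 -0.0073428  -0.0614558 ] [0.46194655 0.50606032 0.5310975 ] [0.51735133 0.11899665 0.23740245] 21.4333 0.013748391177827855
x yaw -0.9848239011295948 [-3.40978786e-05 -3.33913046e-05 -9.99999999e-01] [ 4.43999227e+00 -1.66343877e+00  9.87879117e+01 -1.76985337e-03
  8.28776229e+01  9.54250356e+01]
```

```bash
python3 -m crank '{"twist":[[0,0,0],[0,0,0],[0,0,0],[0,0,0],[0,0,0],[0,0,0],[0,0,0],[0,0,0],[0,0,0],[0,0,0],[0,0,0],[0,0,0],[0,0,0],[0,0,0],[0,0,0],[0,0,0]],"slide":[[0,0,0],[0,0,0],[0,0,0],[0,0,0],[0,0,0],[0,0,0],[0,0,0],[0,0,0],[0,0,0],[0,0,0],[0,0,0],[0,0,0],[0,0,0],[0,0,0],[0,0,0],[0,0,0]],"gripper":[0.16,0.165,0.17,0.175,0.18,0.185,0.19,0.195,0.2,0.205,0.21,0.22,0.23,0.24,0.26,0.28]}'
python3 f.py
```

```text
clock: 22.77
position: [0.5174, 0.119, 0.2374]
orientation: [[1.0, -0.017, -0.0], [-0.017, -1.0, -0.0], [-0.0, 0.0, -1.0]]
wrist_force: [0.1, 0.3, -0.4]
opening: 0.0242
grip_force: 0.0Traceback (most recent call last):
  File "f.py", line 4, in <module>
    for i in range(60):r.capture("wrist");o=r.get_obs();F.append(o["wrist_force"])
                       ~~~~~~~~~^^^^^^^^^
ValueError: 200 camera calls are used up
```

```bash
python3 -m crank '{"twist":[[0,0,0],[0,0,0],[0,0,0],[0,0,0],[0,0,0],[0,0,0],[0,0,0],[0,0,0],[0,0,0],[0,0,0],[0,0,0],[0,0,0],[0,0,0],[0,0,0],[0,0,0],[0,0,0],[0,0,0],[0,0,0],[0,0,0],[0,0,0]],"slide":[[0,0,0],[0,0,0],[0,0,0],[0,0,0],[0,0,0],[0,0,0],[0,0,0],[0,0,-0.3],[0,0,-0.6],[0,0,-1],[0,0,-1],[0,0,-1],[0,0,-1],[0,0,-1],[0,0,-1],[0,0,-1],[0,0,-1],[0,0,-1],[0,0,-0.5],[0,0,0]],"gripper":[0.32,0.37,0.42,0.48,0.55,0.6,0.6,0.6,0.6,0.6,0.6,0.6,0.6,0.6,0.6,0.6,0.6,0.6,0.6,0.6]}'
python3 -m crank '{"twist":[[0,0,0],[0,0,0],[0,0,0],[0,0,0],[0,0,0],[0,0,0],[0,0,0],[0,0,0],[0,0,0],[0,0,0],[0,0,0],[0,0,0],[0,0,0],[0,0,0],[0,0,0],[0,0,0],[0,0,0],[0,0,0],[0,0,0],[0,0,0]],"slide":[[0,0,0],[0,0,0],[0,0,0],[0,0,0],[0,0,0],[0,0,0],[0,0,0],[0,0,0],[0,0,0],[0,0,0],[0,0,0],[0,0,0],[0,0,0],[0,0,0],[0,0,0],[0,0,0],[0,0,0],[0,0,0],[0,0,0],[0,0,0]],"gripper":[0.6,0.6,0.6,0.6,0.6,0.6,0.6,0.6,0.6,0.6,0.6,0.6,0.6,0.6,0.6,0.6,0.6,0.6,0.6,0.6]}'
python3 -m crank '{"twist":[[0,0,0],[0,0,0],[0,0,0],[0,0,0],[0,0,0],[0,0,0],[0,0,0],[0,0,0],[0,0,0],[0,0,0],[0,0,0],[0,0,0],[0,0,0],[0,0,0],[0,0,0],[0,0,0],[0,0,0],[0,0,0],[0,0,0],[0,0,0]],"slide":[[0,0,0],[0,0,0],[0,0,0],[0,0,0],[0,0,0],[0,0,0],[0,0,0],[0,0,0],[0,0,0],[0,0,0],[0,0,0],[0,0,0],[0,0,0],[0,0,0],[0,0,0],[0,0,0],[0,0,0],[0,0,0],[0,0,0],[0,0,0]],"gripper":[0.6,0.6,0.6,0.6,0.6,0.6,0.6,0.6,0.6,0.6,0.6,0.6,0.6,0.6,0.6,0.6,0.6,0.6,0.6,0.6]}'
```

```text
clock: 25.08
position: [0.518, 0.1191, 0.3432]
orientation: [[1.0, -0.017, 0.003], [-0.017, -1.0, 0.0], [0.003, -0.0, -1.0]]
wrist_force: [-0.4, -0.8, 0.5]
opening: 0.051
grip_force: 0.0
clock: 26.75
position: [0.5174, 0.119, 0.3414]
orientation: [[1.0, -0.017, -0.0], [-0.017, -1.0, 0.0], [-0.0, -0.0, -1.0]]
wrist_force: [-0.3, -0.9, -0.2]
opening: 0.0513
grip_force: 0.0
clock: 28.42
position: [0.5174, 0.119, 0.3414]
orientation: [[1.0, -0.017, -0.0], [-0.017, -1.0, 0.0], [-0.0, -0.0, -1.0]]
wrist_force: [-0.1, 0.1, -0.1]
opening: 0.051
grip_force: 0.0
```

Wrist force is zero with the gripper 10 cm above where it let go, so it is free of the carrier. I'll let any swing die out, then hand in.

```bash
Z='unused'
python3 -m crank '{"twist":[[0,0,0],[0,0,0],[0,0,0],[0,0,0],[0,0,0],[0,0,0],[0,0,0],[0,0,0],[0,0,0],[0,0,0],[0,0,0],[0,0,0],[0,0,0],[0,0,0],[0,0,0],[0,0,0],[0,0,0],[0,0,0],[0,0,0],[0,0,0]],"slide":[[0,0,0],[0,0,0],[0,0,0],[0,0,0],[0,0,0],[0,0,0],[0,0,0],[0,0,0],[0,0,0],[0,0,0],[0,0,0],[0,0,0],[0,0,0],[0,0,0],[0,0,0],[0,0,0],[0,0,0],[0,0,0],[0,0,0],[0,0,0]],"gripper":[0.6,0.6,0.6,0.6,0.6,0.6,0.6,0.6,0.6,0.6,0.6,0.6,0.6,0.6,0.6,0.6,0.6,0.6,0.6,0.6]}' | head -1
python3 -m crank '{"twist":[[0,0,0],[0,0,0],[0,0,0],[0,0,0],[0,0,0],[0,0,0],[0,0,0],[0,0,0],[0,0,0],[0,0,0],[0,0,0],[0,0,0],[0,0,0],[0,0,0],[0,0,0],[0,0,0],[0,0,0],[0,0,0],[0,0,0],[0,0,0]],"slide":[[0,0,0],[0,0,0],[0,0,0],[0,0,0],[0,0,0],[0,0,0],[0,0,0],[0,0,0],[0,0,0],[0,0,0],[0,0,0],[0,0,0],[0,0,0],[0,0,0],[0,0,0],[0,0,0],[0,0,0],[0,0,0],[0,0,0],[0,0,0]],"gripper":[0.6,0.6,0.6,0.6,0.6,0.6,0.6,0.6,0.6,0.6,0.6,0.6,0.6,0.6,0.6,0.6,0.6,0.6,0.6,0.6]}' | head -1
python3 -m crank '{"twist":[[0,0,0],[0,0,0],[0,0,0],[0,0,0],[0,0,0],[0,0,0],[0,0,0],[0,0,0],[0,0,0],[0,0,0],[0,0,0],[0,0,0],[0,0,0],[0,0,0],[0,0,0],[0,0,0],[0,0,0],[0,0,0],[0,0,0],[0,0,0]],"slide":[[0,0,0],[0,0,0],[0,0,0],[0,0,0],[0,0,0],[0,0,0],[0,0,0],[0,0,0],[0,0,0],[0,0,0],[0,0,0],[0,0,0],[0,0,0],[0,0,0],[0,0,0],[0,0,0],[0,0,0],[0,0,0],[0,0,0],[0,0,0]],"gripper":[0.6,0.6,0.6,0.6,0.6,0.6,0.6,0.6,0.6,0.6,0.6,0.6,0.6,0.6,0.6,0.6,0.6,0.6,0.6,0.6]}' | head -1
python3 -c "
from cell import r
print(r.close_job())"
```

```text
clock: 30.08
clock: 31.75
clock: 33.42
the job is handed in; nothing more can be done
None
```

I hung the carrier with the pot on the scale hook at balance (about 2.43 N, reading about 35 mm), let go gently and handed the job in at about 33 s; the camera calls ran out as I let go, so I couldn't see the final hang, and no verdict came back.

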